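# Put the washed vegetable press back together

### The arm

A 6-joint arm with a two-finger parallel gripper is mounted at the origin on the work surface. World frame = base frame: x ahead of the robot, y to its left, z up, the work surface at z = 0. Lengths are in mm, angles in rad, forces in N, time in s.
With the tool pointing down it reaches from about 375 to 750 mm from the base axis. Payload 9 kg.
Tool frame: the origin (TCP) lies between the finger pads; the fingertips stand 25 mm ahead of it and the grasp point (between the pads) lies 6 mm ahead of it; z points along the fingers, y is the direction in which the jaws open and shut (so a half turn about z gives the same grasp; the last joint's range is limited). The gripper opens to 85 mm and grips with 20 to 120 N. Pads are 22 mm wide; open, the fingers measure 114 mm over their backs; the gripper's body (76 mm by 85 mm) begins 54 mm behind the grasp point. The pads swing forward as they close: fully open they stand 13 mm farther back than shut.
Start: joints at [0.981, 0.104, 0.097, 1.564, 0, 1.353], TCP at [217.981, 559.033, 256.331] pointing down, gripper open.
Joint ranges: [-2.99, 2.99], [-0.84, 1.86], [-1.1, 1.16], [-1.84, 2.11], [-1.51, 1.56], [-3.14, 3.14]. Speed limits (rad/s): [2.22, 2.22, 2.57, 3.14, 3.14, 3.14].

### API

Orientations are given as a unit quaternion [x, y, z, w].
In Python, from cell import get_state, snapshot, get_calibration, workorder, find_in, cut_out, tip_of gives the robot as it stands.
- The arm moves only by the tool arm_command, never from a script. Its argument "increments" is a list of rows, each a list of 3 entries, a list of its own where there are three numbers: the shift along the world's x, y, z in cm, then the turn, a rotation vector about the world's x, y, z in degrees, then the opening, from -1 (shut) to 1 (fully open), so that 0 is half open. A call has 1 to 8 rows; each row shifts and turns the commanded pose from where the row before left it; what a row does not reach is not made up. A row lasts 1/12 s, in which the tool goes at most 41.7 mm and 7.16 degrees, less where a joint would pass 70% of its speed; a pose out of reach is approached as far as the arm can. A call is refused whole if a number of a shift passes 4.17 or a number of a turn 7.16, either way. A call with a gripper value outside its range is refused whole. The fingers move at their own pace and stop on an object; "grip_force" is the grip in N (left out, the last holds). Time passes only in rows, so rows that do not move let the fingers close. It gives the time, the measured TCP pose, the force and the opening at its end, in the units of the state.
- get_state(): the state, without advancing time (a new reading comes with each control period).
- snapshot(name): name is "side" or "top" or "wrist"; returns (picture, depth): 480x640x3 uint8, red, green, blue; 480x640 float32, mm along the optical axis (not along the pixel's ray), 0 where there is no reading.
- get_calibration(name): a dict with "vertical_fov" (degrees; the focal length in pixels is half the picture's height over the tangent of half this angle, whatever the lens; pixels are square), "cx", "cy" (the principal point, pixels), "origin" and "orientation" of the camera in the world. Camera axes: x right, y down, z forward; pixel columns grow to the right and rows downward; lengths in mm; the calibration is good to about 2 mm. A picture is of the moment at which its call begins: read the wrist's pose just before it. get_calibration takes no time and is no camera call; for the wrist camera it gives the pose at the moment of the call.
- workorder.close_job(): hands the job in, once; it reports no verdict.
Trained networks look in the newest picture that a camera, given by its name, has taken for a name from the list of things; names that differ only in an ending like _2 or _b are one class to them, and where a whole thing is asked for, a point or a joint stands for the part that bears it (a point fixed in the world has none). Each returns a list of dicts, best first, with "p" (0 to 1); they miss things now and then, are a little off and sometimes report something else, mostly with a low value. They report only what shows in the picture. A call takes as long as a camera call. They do not tell look-alikes from the thing itself.
- find_in(camera, name): "at" ([x, y, z] in mm, in world coordinates, good to about 4 mm: the middle of the surface that is visible of it).
- cut_out(camera, name): "region" (480x640 bool, what is visible of it).
- tip_of(camera, name): "at" ([x, y, z] in mm, in world coordinates, good to about 4 mm: a listed point, or the origin of a listed thing).
The state is a dict: "time": time; "joints": joint angles; "dq": joint speeds; "joint_efforts": joint torques, N m; "position": TCP position; "tcp_rot": TCP orientation; "ft_force": force on the tool from outside, world axes, zero at the start; "wrist_torque": the same for the moment, N m; "opening": finger opening in mm.
Only numpy, scipy, OpenCV 4.12 (cv2) and the standard library are available. Lean on these libraries where they do the work, as an engineer would, in place of code of your own. Each camera call takes 0.05 s, during which the arm holds its last target. There are 200 camera calls.

### The job

Put the pressing plate back on the vegetable press: lower it square over the loose upright rod without forcing it, push it gently down against the spring, and turn it clockwise so that both lugs are caught under the two hooks. Then let go, leaving it locked and level, and do not knock the other kitchen things about.

Things in the scene. Friction and masses are not known exactly. Their poses are not given: they have to be found in the camera images.
- press: Fixed round steel base of the press, 164 mm across, 20 mm thick; origin at the centre of its underside (on the table), z up, its two hooks at its own +x and -x. A loose steel rod stands in its middle with a sprung cup round its foot. Press and rod bear about 40 N from the plate before harm is done.
- rod_socket (a point): Where the rod pivots, on the base's centre axis 10 mm above the table. The rod: 14 mm thick, end bevelled to an 11 mm flat, top 142 mm above the table. It is loose and leans about 2.5 degrees, in a different unknown direction each time: its top is 5 to 7 mm sideways of the centre axis. It gives sideways like a spring (1.2 N per mm at the top), not downwards.
- cup (a point): Centre of the free top of the grey sprung cup, 44 mm above the table. The cup is 48 mm across with a 28 mm hole round the rod; it pushes the plate up with 4 N at the top, 12 N when pushed down 18 mm, 15 N when pushed down 24 mm (flat).
- hook (a point): Underside of the roof of the +x hook, 34 mm above the table, 60 mm from the centre. Each hook: upright block 66 to 74 mm from the centre, roof 7 mm thick reaching in to 52 mm, 30 mm wide along the rim. Seen from above its clockwise end is closed by a wall that stops a lug about 3 degrees past the hook's middle; the other end is open: lugs enter turning clockwise.
- hook2 (a point): The same point of the like hook on the opposite (-x) side.
- platen: Loose pressing plate, about 0.45 kg, standing on the table: steel disc 100 mm across, 8 mm thick, a white square column (hub) 34 x 34 mm rising from its middle, faces along the plate's x and y. Origin at the centre of the underside, z up; a half turn changes nothing. Its underside can go down to 20 mm above the table on the press; let go unlocked, it springs up to about 43 mm.
- hub_top (a point): Centre of the hub's top face, 120 mm above the plate's underside. A round 17 mm hole runs from here straight through to the underside.
- lug (a point): Middle of the +x lug, 53 mm from the centre. Two like lugs, 16 mm wide, 8 mm thick, along +x and -x, reach 61 mm out. Lower the plate with them clear of the hooks (say 50 degrees counter-clockwise of them). They pass under the roofs while the plate's underside is below 26 mm over the table; locked and let go, it rests there at 26 mm.
- bottle: Bystander: clear plastic bottle with a green cap, 84 mm across, 240 mm tall; origin at the centre of its underside. Leave it alone.
- grater: Bystander: steel box grater, 88 mm square, 218 mm tall with its handle; origin at the centre of its underside. Leave it alone.
- mug: Bystander: white mug, 80 mm across, 90 mm tall; origin at the centre of its underside. Leave it alone.
- spoon: Bystander: wooden spoon, 220 mm long, lying along x between plate and press. Leave it alone.
- cutter: Bystander: steel pastry-cutter ring, 60 mm across, 35 mm tall, near the robot; origin at the centre of its underside. Leave it alone.
Things that resemble listed ones, but are neither listed nor needed, are in the scene too. What is shaped like the platen but green is not meant.

How it is judged:
By the outcome, as a careful person would: the job done as asked, in the order asked, and still so for the second after the job is handed in, with the robot touching nothing.
It also fails if it takes over 58 s, if anything falls off the work surface, if the arm or the gripper's body presses on something with over 40 N, if the wrist force passes 120 N, or if a joint passes its speed limit or range.

## Working session

There is one attempt and no reset: what is moved stays moved. The work goes in short steps, Python scripts to look and compute and a tool call to move; the robot and the scene stay as the last step left them, time stands still between calls to the robot, and variables do not carry over. Pictures are saved under pics/ and viewed, about 8 in all and at most 12, crops included, and the job is handed in when it is done.

Besides the shell and the picture viewer there is one more tool, called after ">>>" as a command line: name --argument value ..., lists and objects as JSON in quotes. arm_command: Moves the arm, as the interface text tells. Its arguments: {"type":"object","properties":{"increments":{"type":"array"},"grip_force":{"type":"number"}},"required":["increments"]}

```bash
mkdir -p pics
cat > h.py <<'E'
import numpy as np, cv2
from scipy.spatial.transform import Rotation as R
from cell import *
def cal(n):
    c=get_calibration(n); f=240/np.tan(np.radians(c["vertical_fov"])/2)
    return c,f,R.from_quat(c["orientation"]).as_matrix(),np.array(c["origin"])
def cloud(n,d,C=None):
    c,f,M,o=C or cal(n); v,u=np.mgrid[:480,:640]
    p=np.dstack([(u-c["cx"])/f*d,(v-c["cy"])/f*d,d])
    return p@M.T+o
def proj(n,P,C=None):
    c,f,M,o=C or cal(n); q=(np.atleast_2d(P)-o)@M
    return np.c_[q[:,0]/q[:,2]*f+c["cx"],q[:,1]/q[:,2]*f+c["cy"]]
def save(n,im): cv2.imwrite(f"pics/{n}.png",cv2.cvtColor(im,cv2.COLOR_RGB2BGR))
E
python3 - <<'E'
from h import *
for n in("top","side"):
    im,d=snapshot(n); save(n+"0",im); np.savez(n+"0",im=im,d=d)
    print(n,get_calibration(n))
    for t in("platen","press","rod_socket","cup","hook","hook2","hub_top","lug","bottle","grater","mug","spoon","cutter"):
        r=tip_of(n,t); print(t,[(np.round(x["at"]).tolist(),round(x["p"],2),proj(n,x["at"]).round().tolist()[0]) for x in r[:4]])
s=get_state();print(s)
E
```

```text
top {'vertical_fov': 50.694787215004645, 'cx': 316.4542297323889, 'cy': 241.25312917145231, 'origin': array([ 354.2884807 ,  -17.73625118, 1389.83022667]), 'orientation': array([-0.70373447,  0.70460393, -0.05752636,  0.07058191])}
platen [([559.0, 281.0, 2.0], 0.89, [218.0, 259.0]), ([397.0, 265.0, -0.0], 0.87, [222.0, 318.0]), ([524.0, 130.0, -1.0], 0.6, [272.0, 272.0])]
press [([564.0, -201.0, 1.0], 0.98, [392.0, 257.0])]
rod_socket [([572.0, -199.0, 9.0], 0.87, [392.0, 254.0]), ([602.0, -479.0, 1.0], 0.3, [492.0, 243.0])]
cup [([572.0, -201.0, 43.0], 0.88, [394.0, 252.0])]
hook [([606.0, -151.0, 30.0], 0.85, [375.0, 240.0]), ([539.0, -251.0, 33.0], 0.76, [413.0, 265.0])]
hook2 [([606.0, -151.0, 30.0], 0.85, [375.0, 240.0]), ([539.0, -251.0, 33.0], 0.76, [413.0, 265.0])]
hub_top [([527.0, 131.0, 118.0], 0.8, [267.0, 265.0]), ([558.0, 285.0, 120.0], 0.67, [207.0, 253.0]), ([397.0, 255.0, 117.0], 0.56, [217.0, 317.0])]
lug [([534.0, 185.0, 6.0], 0.85, [252.0, 268.0]), ([385.0, 309.0, 5.0], 0.81, [205.0, 323.0]), ([516.0, 319.0, 6.0], 0.66, [204.0, 274.0])]
bottle [([589.0, 478.0, -6
[... 1645 characters left out ...]
0.39, [338.0, 289.0])]
{'time': 1.4, 'joints': array([ 9.81301925e-01,  1.04094084e-01,  9.72954110e-02,  1.56387549e+00,
       -2.70713634e-06,  1.35312841e+00]), 'dq': array([-0.00093813,  0.0002077 , -0.00019138, -0.00014464, -0.00069929,
       -0.00038081]), 'joint_efforts': array([ 1.65217582e-03, -5.56744301e+01,  5.03770101e+01,  5.02982239e-04,
       -1.37453168e-05,  1.40357366e-05]), 'position': array([217.98535271, 559.04049917, 256.33162504]), 'tcp_rot': array([1.84844116e-01, 9.82767851e-01, 5.56444432e-05, 2.52331555e-05]), 'ft_force': array([-0.3954396 ,  0.69202841, -0.11505473]), 'wrist_torque': array([-0.05315333,  0.05127213, -0.03432848]), 'opening': 85.13536750841969}
```

Run:
```python
from h import *
a=np.load("top0.npz")["im"];b=np.load("side0.npz")["im"]
A=cv2.resize(a[170:350,130:530],(800,360),interpolation=cv2.INTER_CUBIC)
B=cv2.resize(b[150:270,180:380],(400,240),interpolation=cv2.INTER_CUBIC)
B2=cv2.resize(b[250:370,250:450],(400,240),interpolation=cv2.INTER_CUBIC)
save("v1",np.vstack([A,np.hstack([B,B2])]))
```

```text
(no output)
```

View pics/v1.png

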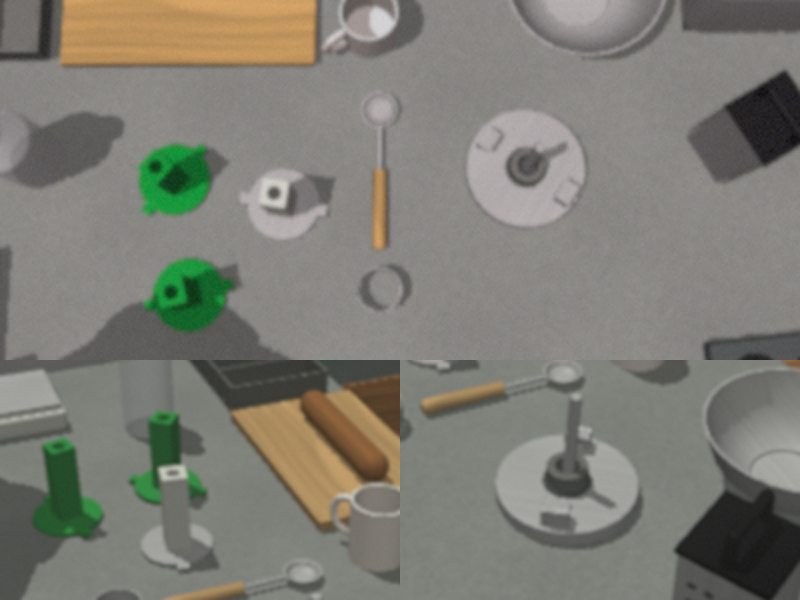

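View v1 (top crop): the press is at the right, its top-picture centre near pixel (393,254), with hooks at (375,240) and (413,265). Platen-like things in the top picture are a green one at (218,259), another green one at (222,318), and one with a steel disc and white hub at (272,272). I choose the white-hub one by the description. The close view already shows a steel disc with two lugs.

Run:
```python
from h import *
c,f,M,o=cal("wrist"); s=get_state(); T=R.from_quat(s["tcp_rot"]).as_matrix()
print("cam in tool",T.T@(o-s["position"]),"axes\n",(T.T@M).round(3),f)
for n in("top","side"):
    z=np.load(n+"0.npz"); P=cloud(n,z["d"]).reshape(-1,3); P=P[z["d"].ravel()>0]
    tab=P[(abs(P[:,0]-480)<30)&(abs(P[:,1]+100)<40)]; print(n,"table",np.median(tab[:,2]),tab[:,2].std())
    h=P[(np.hypot(P[:,0]-523,P[:,1]-131)<40)&(P[:,2]>108)]; print("hubtop",len(h),h.mean(0))
    q=P[(np.hypot(P[:,0]-523,P[:,1]-131)<75)&(P[:,2]>4)&(P[:,2]<13)]; print("disc",len(q),q.min(0),q.max(0))
    for lo,hi in((60,90),(90,120),(120,160)):
        r=P[(np.hypot(P[:,0]-569,P[:,1]+200)<35)&(P[:,2]>lo)&(P[:,2]<hi)]; print("rod",lo,len(r),r.mean(0) if len(r) else 0)
```

```text
cam in tool [ 8.57677943e+01 -4.43037238e-02 -1.18007830e+02] axes
 [[ 0.001 -0.945 -0.326]
 [ 1.     0.     0.001]
 [-0.001 -0.326  0.945]] 428.1820843523546
top table -1.2362265831288823 2.8792784059631464
hubtop 161 [522.97758816 131.65979826 118.25877324]
disc 678 [453.99735489  64.47804048   4.00816129] [592.5838438  198.85548983  12.96668687]
rod 60 14 [ 569.5550286  -198.48392082   76.97191359]
rod 90 16 [ 571.41719253 -198.74947934  103.52902522]
rod 120 33 [ 574.91508479 -200.94699796  137.43547811]
side table -0.9358742740990351 1.6416228725190944
hubtop 134 [521.53220301 127.34967097 116.63236452]
disc 454 [473.136189    69.59383053   4.00621257] [571.6234558  178.36447655  12.89584623]
rod 60 66 [ 570.5220892  -205.32301689   74.47442873]
rod 90 70 [ 572.37237365 -205.96587901  104.81330311]
rod 120 62 [ 573.50030284 -205.57211529  133.06239909]
```

>>> arm_command --increments '[[[2.17,-3.06,0],[0,0,1],1],[[2.17,-3.06,0],[0,0,2],1],[[2.17,-3.06,0],[0,0,2],1],[[2.17,-3.06,0],[0,0,2],1],[[2.17,-3.06,0],[0,0,2],1],[[2.17,-3.06,0],[0,0,1],1],[[2.17,-3.06,0],[0,0,0],1]]'

```text
time: 1.98
position: [370.5, 343.3, 256.5]
tcp_rot: [0.098, 0.995, 0.0, 0.0]
ft_force: [1.4, 0.2, -0.1]
opening: 85.6
```

>>> arm_command --increments '[[[2.17,-3.06,0],[0,0,0],1],[[2.17,-3.06,0],[0,0,0],1],[[2.17,-3.06,0],[0,0,0],1],[[2.17,-3.06,0],[0,0,0],1],[[2.17,-3.06,0],[0,0,0],1],[[2.17,-3.06,0],[0,0,0],1],[[2.17,-3.06,0],[0,0,0],1],[[0,0,0],[0,0,0],1]]'

```text
time: 2.65
position: [524.6, 125.7, 255.7]
tcp_rot: [0.101, 0.995, -0.001, 0.0]
ft_force: [0.8, 0.1, -0.3]
opening: 85.4
```

Run:
```python
from h import *
s=get_state(); C=cal("wrist"); im,d=snapshot("wrist"); save("v2",im); np.savez("w1",im=im,d=d)
print(s["position"],R.from_quat(s["tcp_rot"]).as_euler("zyx",degrees=True),s["ft_force"])
P=cloud("wrist",d,C); k=(d>0)
g=im.astype(int); 
h=k&(abs(P[...,2]-120)<6)&(np.hypot(P[...,0]-522,P[...,1]-130)<45)
n,l,st,ce=cv2.connectedComponentsWithStats(h.astype(np.uint8)); i=1+st[1:,4].argmax(); h=l==i
XY=P[h][:,:2].astype(np.float32); print("hub rect",cv2.minAreaRect(XY),np.median(P[h][:,2]), "n",h.sum())
lo=k&(abs(P[...,2]-8)<4)&(np.hypot(P[...,0]-522,P[...,1]-130)<85)
n,l,st,ce=cv2.connectedComponentsWithStats(lo.astype(np.uint8)); i=1+st[1:,4].argmax(); Q=P[l==i]; Q=Q[:,:2]
print("disc",cv2.minEnclosingCircle(Q.astype(np.float32)))
for t in("platen","hub_top","lug"):
    print(t,[(np.round(x["at"],1).tolist(),round(x["p"],2)) for x in tip_of("wrist",t)])
```

```text
[524.6390816  125.66986086 255.71932968] [-1.68411956e+02  4.51578693e-02  1.79918817e+02] [ 0.76870136  0.09537373 -0.295512  ]
hub rect ((521.6084594726562, 132.74208068847656), (34.06969451904297, 34.91701126098633), 80.93028259277344) 120.16330166581488 n 2507
disc ((521.5538330078125, 132.89036560058594), 61.1590576171875)
platen [([402.3, 259.7, 5.7], 0.79), ([558.4, 283.9, -0.9], 0.74), ([523.8, 135.2, 0.1], 0.67)]
hub_top [([562.3, 285.0, 120.8], 0.85), ([525.9, 133.4, 121.0], 0.84)]
lug [([514.8, 321.8, 5.6], 0.88), ([530.2, 188.0, 5.5], 0.61)]
```

View pics/v2.png

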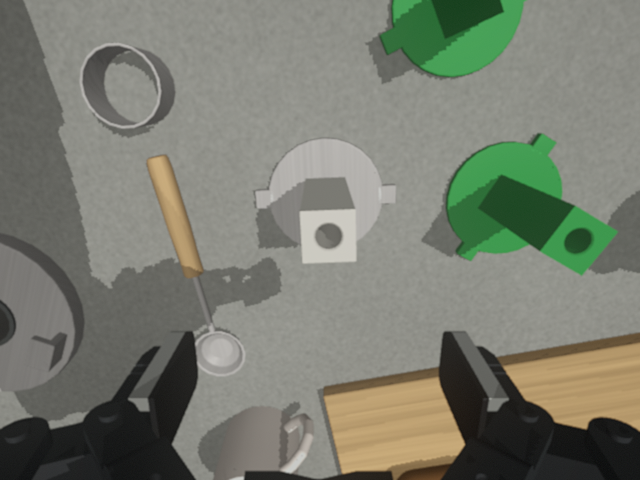

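View v2 (wrist): the white square hub on the steel disc has its top hole at pixel (328,236) and lugs at (263,198) and (388,194). It is clearly not green, so the choice is confirmed.

>>> arm_command --increments '[[[0,0.2,-2.5],[0,0,1.5],1],[[0,0,-2.5],[0,0,1],1],[[0,0,-2.5],[0,0,0],1],[[0,0,-2.3],[0,0,0],1],[[0,0,0],[0,0,0],1],[[0,0,0],[0,0,0],1],[[0,0,0],[0,0,0],1]]'

```text
time: 3.43
position: [522.1, 133.3, 160.1]
tcp_rot: [0.076, 0.997, 0.0, 0.001]
ft_force: [0.1, 0.7, 0.5]
opening: 85.4
```

Run:
```python
from h import *
s=get_state(); y=R.from_quat(s["tcp_rot"]).as_matrix()
print(s["time"],s["position"],np.degrees(np.arctan2(y[1,1],y[0,1])),y[:,2],s["ft_force"])
```

```text
3.4333 [522.08199177 133.34777248 160.05196496] 81.26330476430907 [ 1.75502470e-03  1.51691703e-04 -9.99998448e-01] [0.11123899 0.74788618 0.50765482]
```

>>> arm_command --increments '[[[0,0,-2.0],[0,0,0],1],[[0,0,-2.0],[0,0,0],1],[[0,0,-1.5],[0,0,0],1],[[0,0,-0.8],[0,0,0],1],[[0,0,0],[0,0,0],0.2],[[0,0,0],[0,0,0],0],[[0,0,0],[0,0,0],-0.1],[[0,0,0],[0,0,0],-0.2]]' --grip_force 70

```text
time: 4.1
position: [522.7, 132.7, 96.9]
tcp_rot: [0.077, 0.997, 0.0, 0.001]
ft_force: [0.7, 0.3, 0.6]
opening: 38.6
```

>>> arm_command --increments '[[[0,0,0],[0,0,0],-0.5],[[0,0,0],[0,0,0],-1],[[0,0,0],[0,0,0],-1],[[0,0,0],[0,0,0],-1]]'

```text
time: 4.43
position: [522.8, 132.4, 96.9]
tcp_rot: [0.077, 0.997, 0.0, 0.001]
ft_force: [-0.5, -2.5, 6.8]
opening: 33.2
```

>>> arm_command --increments '[[[0,0,0.5],[0,0,0],-1],[[0,0,1.5],[0,0,0],-1],[[0,0,2.5],[0,0,0],-1],[[0,0,3],[0,0,0],-1],[[0,0,3],[0,0,0],-1],[[0,0,3],[0,0,0],-1],[[0,0,2.5],[0,0,0],-1],[[0,0,1.5],[0,0,0],-1]]'

```text
time: 5.1
position: [522.1, 132.7, 273.4]
tcp_rot: [0.077, 0.997, 0.0, 0.001]
ft_force: [0.4, -0.6, -5.1]
opening: 33.4
```

>>> arm_command --increments '[[[0,-1,0],[0,0,0],-1],[[0,-2.5,0],[0,0,0],-1],[[0,-3.5,0],[0,0,0],-1],[[0,-3.5,0],[0,0,0],-1],[[0,-3.5,0],[0,0,0],-1],[[0,-2.5,0],[0,0,0],-1],[[0,-1.5,0],[0,0,0],-1],[[0,0,0],[0,0,0],-1]]'

```text
time: 5.77
position: [521.0, -50.6, 268.6]
tcp_rot: [0.079, 0.997, -0.0, -0.001]
ft_force: [0.6, 0.4, -4.1]
opening: 33.4
```

>>> arm_command --increments '[[[0,0,0],[0,0,0],-1],[[0,0,0],[0,0,0],-1],[[0,0,0],[0,0,0],-1],[[0,0,0],[0,0,0],-1]]'

```text
time: 6.1
position: [521.7, -46.6, 270.1]
tcp_rot: [0.076, 0.997, 0.0, -0.0]
ft_force: [-0.5, 0.0, -4.2]
opening: 33.6
```

```bash
cat > look.py <<'E'
from h import *
import sys
n=sys.argv[1]
s=get_state(); C=cal("wrist"); im,d=snapshot("wrist"); save(n,im); np.savez(n,im=im,d=d,o=C[3],M=C[2])
m=R.from_quat(s["tcp_rot"]).as_matrix(); print(s["time"],s["position"].round(2),"yaw",np.degrees(np.arctan2(m[1,1],m[0,1])).round(2),m[:,2].round(4),s["ft_force"].round(2),s["opening"])
P=cloud("wrist",d,C)
for i in range(6):
  if i==0: c0=np.array([569,-200.])
  r=np.hypot(P[...,0]-c0[0],P[...,1]-c0[1])
  k=(d>0)&(r<100)&(abs(P[...,2]-20)<5)
  Q=P[k][:,:2].astype(np.float32)
  c,rad=cv2.minEnclosingCircle(Q); c0=np.array(c)
print("press circle",c,rad,k.sum())
r=np.hypot(P[...,0]-c0[0],P[...,1]-c0[1])
for lo,hi in((50,75),(75,100),(100,125),(125,139),(139.5,146)):
    q=P[(d>0)&(r<22)&(P[...,2]>lo)&(P[...,2]<hi)]
    print("rod",lo,len(q),q.mean(0).round(1) if len(q) else 0, q.min(0).round(1) if len(q) else 0, q.max(0).round(1) if len(q) else 0)
hk=(d>0)&(r>46)&(r<80)&(P[...,2]>36)&(P[...,2]<46)
k,l,st,ce=cv2.connectedComponentsWithStats(hk.astype(np.uint8))
for i in range(1,k):
    if st[i,4]>30:
        q=P[l==i]; print("hook",st[i,4],q.mean(0).round(1),np.degrees(np.arctan2(*(q.mean(0)[:2]-c0)[::-1])).round(1),cv2.minAreaRect(q[:,:2].astype(np.float32)))
for t in("rod_socket","cup","hook"):
    print(t,[(np.round(x["at"],1).tolist(),round(x["p"],2)) for x in tip_of("wrist",t)])
E
python3 look.py w2
```

```text
6.1 [521.65 -46.57 270.07] yaw 81.27 [-4.e-04  3.e-04 -1.e+00] [-0.47  0.01 -4.17] 33.5731142227905
press circle (568.5587768554688, -199.70281982421875) 82.3243408203125 14973
rod 50 306 [ 568.  -196.4   63. ] [ 563.8 -204.8   50.3] [ 577.4 -192.8   74.8]
rod 75 373 [ 569.  -196.9   88. ] [ 564.5 -205.8   75. ] [ 578.6 -193.1  100. ]
rod 100 468 [ 570.2 -197.4  112.9] [ 565.9 -206.   100. ] [ 579.2 -193.6  125. ]
rod 125 315 [ 571.2 -197.7  132.2] [ 566.8 -206.8  125.1] [ 580.7 -194.   139. ]
rod 139.5 286 [ 573.9 -200.7  141.4] [ 567.6 -208.4  139.5] [ 581.2 -194.7  143.4]
hook 939 [ 531.7 -249.3   40.6] -126.6 ((532.5504760742188, -250.69851684570312), (22.590904235839844, 32.19609069824219), 56.600154876708984)
hook 730 [ 604.3 -148.    40.8] 55.3 ((605.1077270507812, -147.93447875976562), (21.930620193481445, 31.23333168029785), 56.622718811035156)
rod_socket [([573.6, -197.3, 12.3], 0.85), ([570.4, -203.0, 44.8], 0.62)]
cup [([569.0, -202.1, 45.9], 0.76)]
hook [([537.6, -250.1, 35.8], 0.95), ([604.1, -150.7, 34.3], 0.92)]
```

View pics/w2.png

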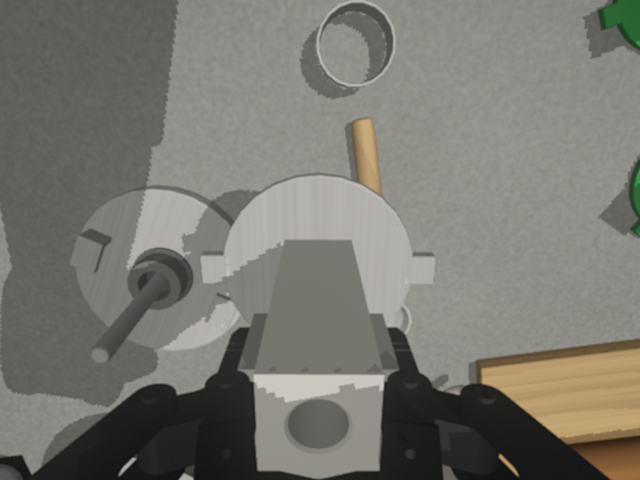

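Run:
```python
from h import *
z=np.load("w2.npz"); d=z["d"]; c,f,_,_=cal("wrist"); P=cloud("wrist",d,(c,f,z["M"],z["o"]))
k=(d>0)&(np.hypot(P[...,0]-521.6,P[...,1]+46.6)<75)
print(np.histogram(P[k][:,2],bins=np.arange(165,305,5)))
h=k&(abs(P[...,2]-293)<6)&(np.hypot(P[...,0]-521.6,P[...,1]+46.6)<30)
Q=P[h]; print("hub",h.sum(),Q.mean(0),cv2.minAreaRect(Q[:,:2].astype(np.float32)))
def plane(Q):
    A=np.c_[Q[:,:2]-Q[:,:2].mean(0),np.ones(len(Q))]; return np.linalg.lstsq(A,Q[:,2],rcond=None)[0]
print(plane(Q))
q=k&(abs(P[...,2]-181)<5); D=P[q]; print("disc",q.sum(),plane(D),D.min(0),D.max(0))
print(cv2.minEnclosingCircle(D[:,:2].astype(np.float32)))
# rim fit: arc of disc edge
r=D[:,:2]; from scipy.optimize import least_squares
m=q.astype(np.uint8); e=q&(cv2.erode(m,np.ones((3,3)))==0); E=P[e]
s=least_squares(lambda p:np.hypot(E[:,0]-p[0],E[:,1]-p[1])-50,[521,-46],loss="cauchy",f_scale=.5); print("rim",s.x)
# hole in hub top
im=z["im"]; g=cv2.cvtColor(im,cv2.COLOR_RGB2GRAY)
ho=(g<115)&(np.hypot(*(np.mgrid[:480,:640]-np.array([424,318])[:,None,None]))<45)
v,u=np.nonzero(ho); print(len(u),u.min(),u.max(),v.min(),v.max(),g[424,318],g[460,318])
zz=293; uv=np.array([318.5,424.5]); ray=z["M"]@np.array([(uv[0]-c["cx"])/f,(uv[1]-c["cy"])/f,1]); t=(zz-z["o"][2])/ray[2]; print("hole",z["o"]+t*ray)
```

```text
(array([    0,     8,   576, 17312,   228,   233,   258,   277,   304,
         312,   351,   365,   415,   421,   481,   532,   585,   878,
        1132,  1220,  1420,  1696,  2032,  2225,  3047, 13593,  4243]), array([165, 170, 175, 180, 185, 190, 195, 200, 205, 210, 215, 220, 225,
       230, 235, 240, 245, 250, 255, 260, 265, 270, 275, 280, 285, 290,
       295, 300]))
hub 14731 [516.76152971 -45.66063393 292.84377368] ((520.918701171875, -46.583030700683594), (54.422821044921875, 36.19690704345703), 81.45271301269531)
[ 1.26032572e-02 -2.40890410e-03  2.92843774e+02]
disc 17893 [-2.15533066e-04 -1.17643712e-04  1.81426413e+02] [ 470.52979636 -107.29143287  176.01186063] [557.39243918  14.96472699 185.99529528]
((520.7784423828125, -46.231239318847656), 61.45014190673828)
rim [520.86929241 -46.27423374]
2396 287 348 400 448 100 145
hole [520.76486849 -45.87666896 293.        ]
```

View w2 (wrist): the plate is held level. The press is at the left, with the rod top at pixel (100,353) and hooks at (88,250) and, partly hidden, at (230,295). I measure the rod top at about (574.5,-201.6), the press centre at (568.7,-199.5) and the hook axis at about 55.6°.

>>> arm_command --increments '[[[0.6,-1.5,0],[0,0,3],-1],[[0.9,-2.5,0],[0,0,5],-1],[[1.0,-3,0],[0,0,5],-1],[[1.0,-3,0],[0,0,5],-1],[[0.9,-2.5,0],[0,0,4],-1],[[0.6,-2.0,0],[0,0,3],-1],[[0.36,-1.0,0],[0,0,0],-1],[[0,0,0],[0,0,0],-1]]'

```text
time: 6.97
position: [575.6, -204.2, 269.7]
tcp_rot: [-0.139, 0.99, 0.0, -0.0]
ft_force: [0.7, 0.7, -5.0]
opening: 33.5
```

>>> arm_command --increments '[[[0,0,-0.5],[0,0,0],-1],[[0,0,-1.0],[0,0,0],-1],[[0,0,-0.5],[0,0,0],-1],[[0,0,0],[0,0,0],-1],[[0,0,0],[0,0,0],-1],[[0,0,0],[0,0,0],-1]]'

```text
time: 7.47
position: [575.4, -201.9, 250.6]
tcp_rot: [-0.141, 0.99, -0.0, 0.0]
ft_force: [0.1, -0.2, -4.6]
opening: 33.4
```

```bash
cat > look2.py <<'E'
from h import *
import sys
n=sys.argv[1]
s=get_state(); C=cal("wrist"); im,d=snapshot("wrist"); sim,sd=snapshot("side"); np.savez(n,im=im,d=d,o=C[3],M=C[2],sim=sim,sd=sd)
m=R.from_quat(s["tcp_rot"]).as_matrix(); print(s["time"],s["position"].round(2),"yaw",np.degrees(np.arctan2(m[1,1],m[0,1])).round(2),m[:,2].round(4),s["ft_force"].round(2),s["wrist_torque"].round(2),s["opening"])
P=cloud("wrist",d,C); zt=s["position"][2]-96.8+8
q=(d>0)&(np.hypot(P[...,0]-s["position"][0],P[...,1]-s["position"][1])<75)&(abs(P[...,2]-zt)<5)
D=P[q][:,:2].astype(np.float32); print("plate circle",cv2.minEnclosingCircle(D),np.median(P[q][:,2])-zt)
S=cv2.resize(sim[225:345,265:405],(700,600),interpolation=cv2.INTER_CUBIC); save(n,S)
E
python3 look2.py w3
```

```text
7.4667 [ 575.36 -201.87  250.57] yaw 106.22 [ 2.e-04  0.e+00 -1.e+00] [ 0.13 -0.21 -4.56] [-0.05  0.03  0.02] 33.39794539121119
plate circle ((574.4788818359375, -201.36708068847656), 61.334835052490234) 0.1638304543752156
```

View pics/w3.png

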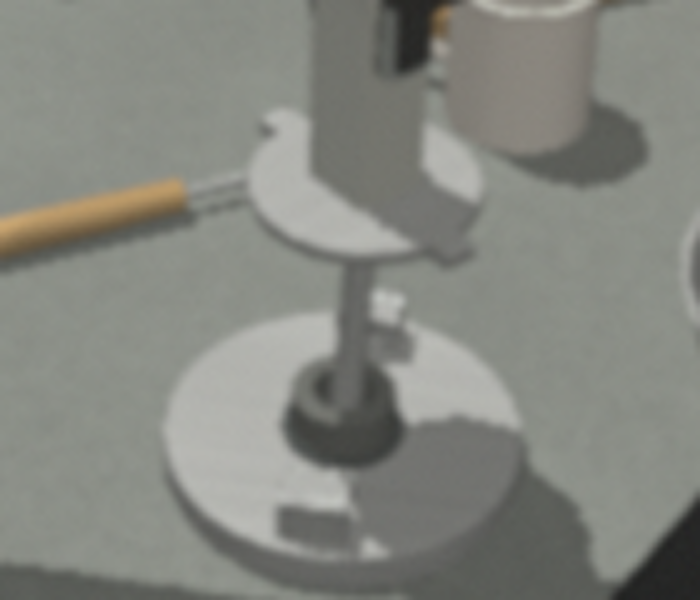

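View w3 (side): the plate hangs level right over the leaning rod. The rod runs up from the cup at crop pixel (345,390) and goes under the disc at (358,262).

>>> arm_command --increments '[[[0,0,-0.4],[0,0,0],-1],[[0,0,-0.4],[0,0,0],-1],[[0,0,-0.3],[0,0,0],-1],[[0,0,-0.2],[0,0,0],-1],[[0,0,-0.2],[0,0,0],-1],[[0,0,0],[0,0,0],-1]]'

```text
time: 8.07
position: [575.2, -202.3, 234.7]
tcp_rot: [-0.141, 0.99, 0.0, -0.0]
ft_force: [-1.0, 0.8, -4.9]
opening: 33.5
```

>>> arm_command --increments '[[[-0.01,0.005,-0.3],[0,0,0],-1],[[-0.01,0.005,-0.4],[0,0,0],-1],[[-0.01,0.005,-0.5],[0,0,0],-1],[[-0.01,0.005,-0.5],[0,0,0],-1],[[-0.02,0.005,-0.5],[0,0,0],-1],[[-0.02,0.005,-0.4],[0,0,0],-1],[[-0.02,0.01,-0.2],[0,0,0],-1],[[0,0,0],[0,0,0],-1]]'

```text
time: 8.73
position: [574.1, -201.8, 206.6]
tcp_rot: [-0.141, 0.99, 0.0, -0.0]
ft_force: [-0.1, -0.0, -5.6]
opening: 32.9
```

>>> arm_command --increments '[[[-0.01,0.005,-0.3],[0,0,0],-1],[[-0.02,0.005,-0.5],[0,0,0],-1],[[-0.02,0.005,-0.6],[0,0,0],-1],[[-0.02,0.01,-0.7],[0,0,0],-1],[[-0.02,0.01,-0.7],[0,0,0],-1],[[-0.02,0.01,-0.6],[0,0,0],-1],[[-0.02,0.01,-0.4],[0,0,0],-1],[[0,0,0],[0,0,0],-1]]'

```text
time: 9.4
position: [572.6, -201.1, 168.0]
tcp_rot: [-0.141, 0.99, 0.001, -0.001]
ft_force: [0.7, -0.4, -5.4]
opening: 33.5
```

>>> arm_command --increments '[[[-0.03,0.01,-0.3],[0,0,0],-1],[[-0.03,0.02,-0.5],[0,0,0],-1],[[-0.03,0.02,-0.5],[0,0,0],-1],[[-0.03,0.02,-0.5],[0,0,0],-1],[[-0.03,0.01,-0.4],[0,0,0],-1],[[0,0,-0.1],[0,0,0],-1],[[0,0,0],[0,0,0],-1],[[0,0,0],[0,0,0],-1]]'

```text
time: 10.07
position: [571.5, -200.5, 146.1]
tcp_rot: [-0.141, 0.99, 0.0, -0.0]
ft_force: [2.0, -0.5, -6.2]
opening: 33.1
```

```bash
python3 look2.py w4
```

```text
10.0667 [ 571.48 -200.55  146.12] yaw 106.2 [-3.e-04  3.e-04 -1.e+00] [ 2.04 -0.51 -6.18] [-0.15 -0.32 -0.03] 33.12334294430556
plate circle ((569.6181030273438, -200.36520385742188), 61.26966094970703) 0.21276914750193043
```

>>> arm_command --increments '[[[-0.05,0.02,0],[0,0,0],-1],[[-0.05,0.03,0],[0,0,0],-1],[[-0.05,0.03,0],[0,0,0],-1],[[-0.04,0.02,0],[0,0,0],-1],[[0,0,0],[0,0,0],-1],[[0,0,0],[0,0,0],-1]]'

```text
time: 10.67
position: [569.8, -199.7, 146.5]
tcp_rot: [-0.141, 0.99, -0.0, 0.0]
ft_force: [3.2, -1.1, -5.4]
opening: 33.3
```

```bash
cat >> look2.py <<'E'
D=P[q]; A=np.c_[D[:,:2]-D[:,:2].mean(0),np.ones(len(D))]; w=np.linalg.lstsq(A,D[:,2],rcond=None)[0]
k=abs(A@w-D[:,2])<1.5; w=np.linalg.lstsq(A[k],D[k,2],rcond=None)[0]; print("tilt deg",np.degrees(w[:2]).round(2))
E
python3 look2.py w5
```

```text
10.6667 [ 569.81 -199.71  146.46] yaw 106.2 [ 4.e-04 -1.e-04 -1.e+00] [ 3.17 -1.07 -5.41] [-0.27 -0.57 -0.01] 33.32566538467096
plate circle ((568.420166015625, -199.29148864746094), 61.3598747253418) 0.17497562856279103
tilt deg [-0.03 -0.05]
```

>>> arm_command --increments '[[[0,0,-0.3],[0,0,0],-1],[[0,0,-0.4],[0,0,0],-1],[[0,0,-0.4],[0,0,0],-1],[[0,0,-0.3],[0,0,0],-1],[[0,0,-0.2],[0,0,0],-1],[[0,0,0],[0,0,0],-1],[[0,0,0],[0,0,0],-1]]'

```text
time: 11.35
position: [570.1, -199.9, 130.7]
tcp_rot: [-0.141, 0.99, -0.0, 0.001]
ft_force: [4.7, -1.7, 2.0]
opening: 33.1
```

>>> arm_command --increments '[[[0,0,-0.2],[0,0,0],-1],[[0,0,-0.3],[0,0,0],-1],[[0,0,-0.3],[0,0,0],-1],[[0,0,-0.2],[0,0,0],-1],[[0,0,-0.15],[0,0,0],-1],[[0,0,0],[0,0,0],-1],[[0,0,0],[0,0,0],-1]]'

```text
time: 11.93
position: [570.2, -200.0, 119.8]
tcp_rot: [-0.141, 0.99, -0.0, 0.001]
ft_force: [3.2, -2.0, 7.2]
opening: 33.3
```

```bash
python3 look2.py w6
```

```text
11.9333 [ 570.23 -199.96  119.84] yaw 106.2 [ 1.5e-03 -8.0e-04 -1.0e+00] [ 3.18 -2.01  7.16] [-0.21 -0.65  0.01] 33.31099732828978
plate circle ((558.09521484375, -191.96192932128906), 72.76596069335938) 0.19667373046401337
tilt deg [ 0.05 -0.04]
```

View pics/w6.png

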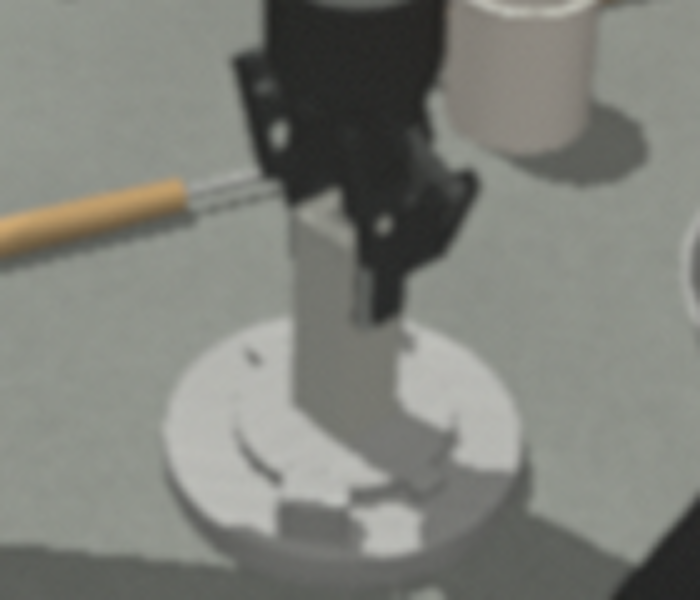

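View w6 (side): the plate sits low and level on the base, with its lugs well clear of the hooks. The near lug is at crop pixel (430,485) and the near hook at (315,520). Next is the clockwise turn.

>>> arm_command --increments '[[[-0.01,0,0],[0,0,-3],-1],[[-0.01,0,0],[0,0,-5],-1],[[-0.01,0,0],[0,0,-5],-1],[[-0.01,0,0],[0,0,-5],-1],[[-0.01,0,0],[0,0,-5],-1],[[-0.01,0,0],[0,0,-4],-1],[[0,0,0],[0,0,-3],-1],[[0,0,0],[0,0,0],-1]]'

```text
time: 12.7
position: [569.7, -199.8, 120.0]
tcp_rot: [0.122, 0.993, -0.0, 0.001]
ft_force: [4.1, -0.6, 7.7]
opening: 33.7
```

```bash
python3 look2.py w7
```

```text
12.7 [ 569.73 -199.83  120.01] yaw 76.02 [ 1.8e-03 -7.0e-04 -1.0e+00] [ 4.12 -0.59  7.7 ] [-0.08 -0.65 -0.11] 33.7423178375499
plate circle ((557.149169921875, -190.96641540527344), 73.3186264038086) 0.11393065123023405
tilt deg [-0.02 -0.04]
```

>>> arm_command --increments '[[[-0.01,0,0],[0,0,-2],-1],[[-0.01,0,0],[0,0,-3],-1],[[-0.01,0,0],[0,0,-4],-1],[[0,-0.01,0],[0,0,-4],-1],[[0,-0.01,0],[0,0,-3],-1],[[0,-0.01,0],[0,0,-2],-1],[[0,0,0],[0,0,-1],-1],[[0,0,0],[0,0,0],-1]]'

```text
time: 13.47
position: [569.5, -200.0, 120.0]
tcp_rot: [0.283, 0.959, 0.0, 0.001]
ft_force: [3.0, 0.1, 8.1]
opening: 33.4
```

>>> arm_command --increments '[[[0,0,0],[0,0,-0.5],-1],[[0,0,0],[0,0,-0.5],-1],[[0,0,0],[0,0,-0.5],-1],[[0,0,0],[0,0,0],-1]]'

```text
time: 13.8
position: [569.4, -200.0, 120.0]
tcp_rot: [0.295, 0.956, 0.0, 0.001]
ft_force: [4.1, -1.5, 9.3]
opening: 33.4
```

```bash
python3 look2.py w8
```

```text
13.8 [ 569.44 -199.99  119.96] yaw 55.69 [ 1.8e-03 -5.0e-04 -1.0e+00] [ 4.07 -1.51  9.27] [ 0.05 -0.67  0.09] 33.40769700546178
plate circle ((557.0499267578125, -191.51480102539062), 73.16983032226562) 0.1444003375970908
tilt deg [-0.05  0.03]
```

>>> arm_command --increments '[[[0,0,0],[0,0,-0.5],-1],[[0,0,0],[0,0,-0.5],-1],[[0,0,0],[0,0,-0.5],-1],[[0,0,0],[0,0,-0.5],-1],[[0,0,0],[0,0,0],-1],[[0,0,0],[0,0,0],-1]]'

```text
time: 14.4
position: [569.7, -200.3, 120.0]
tcp_rot: [0.311, 0.95, -0.0, 0.001]
ft_force: [4.5, -1.6, 6.2]
opening: 33.0
```

```bash
python3 look2.py w9
```

```text
14.4 [ 569.67 -200.26  119.99] yaw 53.74 [ 0.0023 -0.001  -1.    ] [ 4.48 -1.58  6.22] [-0.29 -0.99  0.41] 33.03922334578748
plate circle ((556.5595092773438, -191.34609985351562), 73.0367660522461) 0.12043276412657633
tilt deg [-0.02 -0.01]
```

View pics/w9.png

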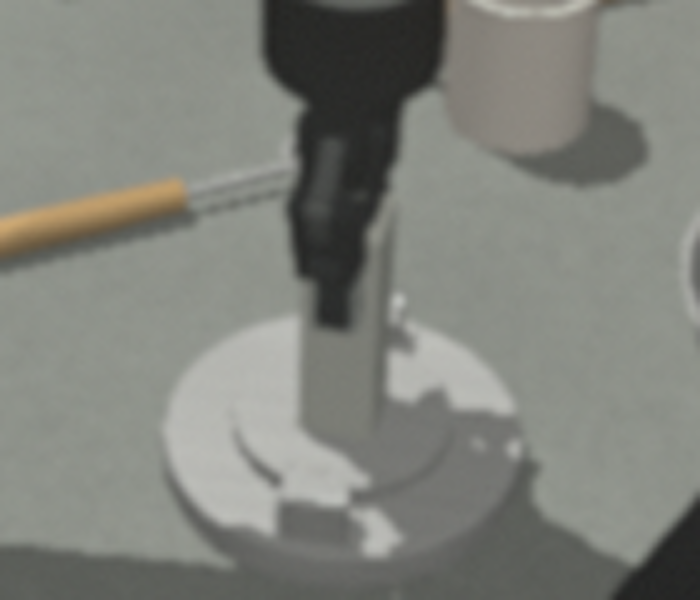

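View w9 (side): the lugs have disappeared under the hooks (near hook at crop pixel (315,520), far hook at (400,305)). The 0.4 N m of counter-torque at 53.7° matches the end walls. Next I ease the plate up onto the roofs and let go.

>>> arm_command --increments '[[[0,0,0.1],[0,0,0],-1],[[0,0,0.1],[0,0,0],-1],[[0,0,0.08],[0,0,0],-1],[[0,0,0],[0,0,0],-1],[[0,0,0],[0,0,0],-1]]'

```text
time: 14.92
position: [569.5, -200.2, 122.1]
tcp_rot: [0.311, 0.95, -0.0, 0.001]
ft_force: [5.7, -2.6, 3.4]
opening: 33.0
```

>>> arm_command --increments '[[[0,0,0],[0,0,0],-0.3],[[0,0,0],[0,0,0],-0.15],[[0,0,0],[0,0,0],0],[[0,0,0],[0,0,0],0.3],[[0,0,0],[0,0,0],0.6],[[0,0,0],[0,0,0],0.8],[[0,0,0],[0,0,0],0.8],[[0,0,0],[0,0,0],0.8]]' --grip_force 20

```text
time: 15.58
position: [568.7, -199.8, 121.5]
tcp_rot: [0.312, 0.95, 0.0, -0.0]
ft_force: [0.5, -0.4, -0.2]
opening: 76.8
```

>>> arm_command --increments '[[[0,0,0.5],[0,0,0],0.8],[[0,0,1.5],[0,0,0],0.8],[[0,0,2],[0,0,0],0.8],[[0,0,2],[0,0,0],0.8],[[0,0,2.5],[0,0,0],0.8],[[0,0,3],[0,0,0],0.8],[[0,0,2.5],[0,0,0],0.8],[[0,0,1],[0,0,0],0.8]]'

```text
time: 16.25
position: [569.6, -200.4, 276.3]
tcp_rot: [0.312, 0.95, -0.001, 0.003]
ft_force: [0.5, -0.1, 0.7]
opening: 77.1
```

>>> arm_command --increments '[[[-1,0.7,0],[0,0,0],0.8],[[-2,1.4,0],[0,0,0],0.8],[[-1,0.7,0],[0,0,0],0.8],[[0,0,0],[0,0,0],0.8],[[0,0,0],[0,0,0],0.8]]'

```text
time: 16.67
position: [528.8, -171.9, 271.7]
tcp_rot: [0.311, 0.95, -0.0, 0.0]
ft_force: [-0.1, -0.6, 0.4]
opening: 77.0
```

Run:
```python
from h import *
s=get_state(); C=cal("wrist"); im,d=snapshot("wrist"); sim,sd=snapshot("side")
print(s["time"],s["position"],s["ft_force"].round(2))
P=cloud("wrist",d,C); r=np.hypot(P[...,0]-568.7,P[...,1]+199.5)
def fit(D):
    A=np.c_[D[:,:2]-D[:,:2].mean(0),np.ones(len(D))]; w=np.linalg.lstsq(A,D[:,2],rcond=None)[0]
    k=abs(A@w-D[:,2])<1.5; w=np.linalg.lstsq(A[k],D[k,2],rcond=None)[0]; return np.degrees(w[:2]).round(2),w[2].round(2),len(D)
print("base top",fit(P[(d>0)&(r>64)&(r<80)&(abs(P[...,2]-20)<4)]))
print("disc top",fit(P[(d>0)&(r<48)&(r>26)&(abs(P[...,2]-34)<9)]))
h=(d>0)&(r<30)&(abs(P[...,2]-146)<5); print("hub",fit(P[h]),cv2.minAreaRect(P[h][:,:2].astype(np.float32)))
save("v10",np.vstack([im[:,:],])); 
S=cv2.resize(sim[225:345,265:405],(560,480),interpolation=cv2.INTER_CUBIC)
W=cv2.resize(im,(560,420)); save("v10",np.hstack([cv2.resize(S,(400,343)),cv2.resize(im,(400,300),interpolation=cv2.INTER_AREA)[:343].copy() if 0 else cv2.copyMakeBorder(cv2.resize(im,(400,300),interpolation=cv2.INTER_AREA),0,43,0,0,cv2.BORDER_CONSTANT)]))
```

```text
16.6667 [ 528.81085388 -171.86078333  271.65003192] [-0.12 -0.61  0.37]
base top (array([-0.06,  0.09]), np.float64(20.11), 6104)
disc top (array([-0.45,  0.31]), np.float64(34.22), 4843)
hub (array([-0.15,  0.14]), np.float64(145.93), 2512) ((569.327880859375, -200.4858856201172), (33.99668884277344, 35.40509796142578), 54.25458526611328)
```

View pics/v10.png

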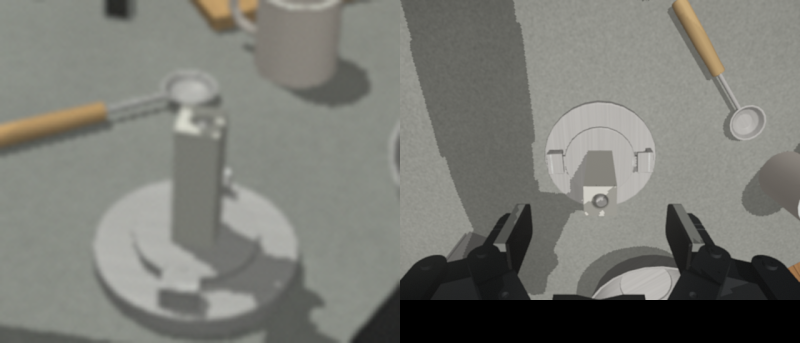

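View v10 (side and wrist): the plate stands on the press with both lugs under the hooks (right half, pixels (557,160) and (643,160)). The gripper is clear and the spoon and mug are untouched.

```bash
python3 -c "
from cell import workorder; print(workorder.close_job())"
```

```text
the job is handed in; nothing more can be done
None
```

The pressing plate is back on the press, locked under both hooks, and the job was handed in at about 17 s of the 58 s allowed.

**What I did:** I chose the plate with the white hub, not the green ones, and gripped it by the hub. I lowered it over the leaning rod with sideways forces of about 5 N or less and pressed it down to about 23 mm against roughly 12 N of spring. I then turned it clockwise about 52° until the hook end walls stopped it. Finally I eased it up onto the hook roofs, let go and backed away.

**Last checks:**
- **Height:** the underside is about 26.2 mm above the table, against the 26 mm expected when locked.
- **Lock:** the plate sits at about 54°, just past the hook middle (about 55.6°). Both lugs are under the hooks.
- **Level:** the plate is not perfectly level. The depth fit shows about 0.5° of lean towards the side the rod leans, and the hub top sits about 1 mm off centre. I put this down to the rod's sideways spring and left it.
- **Contact and bystanders:** the wrist force reads near zero with the gripper clear. The spoon, and the mug as far as it shows, looked undisturbed in the last pictures. I did not check the bottle, grater or cutter ring again, but the arm never came near them.

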